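# Set up the bench for a heating run

## Robot

A 7-joint arm with a two-finger parallel gripper is mounted at the origin on the work surface. World frame = base frame: x ahead of the robot, y to its left, z up, the work surface at z = 0. Lengths are in m, angles in rad, forces in N, time in s.
With the tool pointing down it reaches from about 0.4 to 0.85 m from the base axis. Payload 4.5 kg.
Tool frame: the origin (TCP) lies on the centre line of the jaws, within the pads' length; the fingertips stand r.tips_ahead ahead of it and the grasp point (between the pads) is the TCP (r.tips_ahead is the distance from the TCP to the fingertips, in m); z points along the fingers, y is the direction in which the jaws open and shut (so a half turn about z gives the same grasp; the last joint's range is limited). The gripper opens to 88 mm and grips with 3 to 60 N. Pads are 18 mm wide; open, the fingers measure 123 mm over their backs; the gripper's body (75 mm by 187 mm) begins 45 mm behind the grasp point.
Start: joints at [-1.102, 0.689, -0.195, 1.565, 0.157, 0.902, -0.215], TCP at [0.263, 0.567, 0.228] pointing down, gripper open.
Joint ranges: [-3.01, 3.01], [-0.46, 2.08], [-1.47, 1.51], [0.13, 2.56], [-1, 4.14], [0.04, 2.09], [-2.66, 2.66]. Speed limits (rad/s): [2.57, 2.57, 3.14, 3.14, 3.14, 3.14, 3.14].

## Interface

Orientations are given as a unit quaternion [x, y, z, w].
In Python, from plant import r gives the robot as it stands.
- The arm moves only by the shell command python3 -m inch 'ROWS' [FORCE]. ROWS is JSON, a list of rows, each a list of 5 numbers: the shift along the world's x, y, z in units of 25 mm (1.0 is 25 mm), then the turn about the world's z in units of 6 degrees (1.0 is 6 degrees), then the finger opening in mm, from 0 to 88.1. A call has 1 to 5 rows; each row shifts and turns the commanded pose from where the row before left it; what a row does not reach is not made up. A row lasts 1/10 s, in which the tool goes at most 50 mm and 8.59 degrees, less where a joint would pass 70% of its speed; a pose out of reach is approached as far as the arm can. A call is refused whole if a number of a shift passes 1 or a number of a turn 1, either way. A call with a gripper value outside its range is refused whole. The fingers move at their own pace and stop on an object; FORCE is the grip in N (left out, the last holds). Time passes only in rows, so rows that do not move let the fingers close. It gives the time, the measured TCP pose, the force and the opening at its end, in the units of the state.
- r.get_state(): the state, without advancing time (a new reading comes with each control period).
- r.snapshot(name): name is "scene" or "top" or "wrist"; returns a dict with "pixels" (384x512x3 uint8, red, green, blue), "range_z" (384x512 float32, m along the optical axis (not along the pixel's ray), 0 where there is no reading), "K" (3x3 intrinsics, pixels), "position" and "attitude" of the camera in the world. Camera axes: x right, y up, looking along -z (the intrinsics and any distortion apply to the point x, -y, -z); pixel columns grow to the right and rows downward; lengths in m; the calibration is good to about 2 mm. A picture is of the moment at which its call begins.
- r.finish_job(): hands the job in, once; it reports no verdict.
The state is a dict: "clock": time; "q": joint angles; "qd": joint speeds; "joint_torque": joint torques, N m; "tool_pos": TCP position; "eef_rot": TCP orientation; "contact_force": force on the tool from outside, world axes, zero at the start; "moment": the same for the moment, N m; "opening": opening from 0.0 (shut) to 1.0 (fully open).
Only numpy, scipy, OpenCV 4.12 (cv2) and the standard library are available. Lean on these libraries where they do the work, as an engineer would, in place of code of your own. Each camera call takes 0.05 s, during which the arm holds its last target. There are 200 camera calls.

## Task

Stand the three open steel beakers upright, each in the middle of its own station: the largest on the round plate of the blue hotplate, the middle-sized one on the square pan of the white balance, the smallest on the round cork mat. Only when all three are in place, put the steel cover with the black knob on the large beaker so that it closes the mouth and sits level. Keep the beakers from tipping over, and leave the white jar and the closed steel tin where they are.

Things in the scene. Friction and masses are not known exactly. Their poses are not given: they have to be found in the camera images.
- beaker_large: The largest of three open steel beakers: 64 mm diameter, 92 mm high, about 0.14 kg. Open at the top, plain brushed-steel straight-sided cylinder, no handle or lip, wall 3 mm, floor 4 mm. Origin: centre of its underside; z up along its axis.
- beaker_medium: The middle-sized open steel beaker: 52 mm diameter, 70 mm high, about 0.09 kg. Open at the top, plain brushed-steel straight-sided cylinder, no handle or lip, wall 3 mm, floor 4 mm. Origin: centre of its underside; z up along its axis.
- beaker_small: The smallest open steel beaker: 40 mm diameter, 52 mm high, about 0.06 kg. Open at the top, plain brushed-steel straight-sided cylinder, no handle or lip, wall 3 mm, floor 4 mm. Origin: centre of its underside; z up along its axis.
- cover: Loose steel cover, 0.08 kg, knob up. From below: centring boss 40 mm wide, 6 mm deep (goes loosely into the large beaker's 58 mm mouth); disc 82 mm wide, 4 mm thick, whose underside rests on the beaker's rim; central black cylindrical knob 18 mm wide, 28 mm high. Origin: centre of the boss's underside, z up (knob's top at 38 mm). In place, it is 86 mm above the beaker's origin.
- hotplate_top (a point): Centre of the upper face of the hotplate's dark steel round plate, 110 mm wide, 75 mm above the bench (fixed, cold). The blue housing, 56 mm high, is 135 mm wide (its y) and reaches from 112 mm in front of this point (its -x side, where two black knobs stick out 14 mm more) to 68 mm behind it (+x).
- balance_top (a point): Centre of the upper face of the balance's steel square pan, 110 by 110 mm, 50 mm above the bench (fixed, does not sink). The white housing is 140 mm wide (along its y), reaches from 112 mm in front of this point (its -x side, with a dark display) to 68 mm behind it (+x), and its top is 38 mm above the bench.
- mat_top (a point): Centre of the upper face of the round cork mat, 100 mm in diameter, 10 mm thick, lying on the bench (fixed).
- jar: Bystander: closed white plastic jar with a white screw cap and a blank paper label, 52 mm diameter, 70 mm high. Origin: centre of its underside. Not to be moved.
- tin: Bystander: closed steel tin with a flat steel lid, 53 mm diameter, 60 mm high. Origin: centre of its underside. Not to be moved.

How it is judged:
On the way, in this order (a step that is already met when the one before it is completed fails the run):
1. all three beakers stand released, each on its own station, before the cover is put on (horizontal distance between beaker_large and hotplate_top below 0.015 m and height (world z) of beaker_large between 0.071 and 0.079 m and angle between each of beaker_large, beaker_medium, beaker_small's own z axis and vertical below 0.08 rad and linear speed of each of beaker_large, beaker_medium, beaker_small below 0.02 m/s and contact force between each of beaker_large, beaker_medium, beaker_small and the fingers below 0.2 N and horizontal distance between beaker_medium and balance_top below 0.015 m and height (world z) of beaker_medium between 0.046 and 0.054 m and horizontal distance between beaker_small and mat_top below 0.015 m and height (world z) of beaker_small between 0.006 and 0.014 m), for 0.2 s.
2. the cover sits level on the large beaker (z of cover in the frame of beaker_large between 0.082 and 0.09 m and horizontal distance between cover and beaker_large below 0.012 m and angle between cover's own z axis and vertical below 0.08 rad and linear speed of cover below 0.02 m/s and contact force between cover and the fingers below 0.2 N), for 0.2 s.
At the end, for the whole second after the job is handed in: Large beaker on the hotplate, medium on the balance pan, small on the mat: each within 15 mm of centre, 4 mm in height, 0.08 rad of upright; cover's disc on the large beaker's rim, within 12 mm of its axis, 4 mm in height, 0.08 rad of level; all released, at rest (all of step 1 and all of step 2); the robot touches nothing.
It fails at once if a beaker is tipped by more than 0.6 rad (angle between any of beaker_large, beaker_medium, beaker_small's own z axis and vertical above 0.6 rad).
It fails at once if the jar or the tin is moved by more than 20 mm (distance of any of jar, tin from where it was at the start of the episode above 0.02 m).
It also fails if it takes over 120 s, if anything falls off the work surface, if the arm or the gripper's body presses on something with over 40 N, if the wrist force passes 120 N, or if a joint passes its speed limit or range.

## Working session

There is one attempt and no reset: what is moved stays moved. The work goes in short steps, Python scripts to look and compute and a shell command to move; the robot and the scene stay as the last step left them, time stands still between calls to the robot, and variables do not carry over. Pictures are saved under pics/ and viewed, about 12 in all and at most 16, crops included, and the job is handed in when it is done.

```bash
mkdir -p pics; ls; cat > h.py <<'E'
import numpy as np,cv2
from scipy.spatial.transform import Rotation as R
from plant import r
def snap(n,f=None):
    s=r.snapshot(n)
    if f: cv2.imwrite('pics/'+f,s['pixels'][:,:,::-1])
    return s
def rot(a):
    a=np.array(a,float); return R.from_quat(a).as_matrix() if a.size==4 else a.reshape(3,3)
def cloud(s):
    K=np.array(s['K']);z=s['range_z'];v,u=np.mgrid[:z.shape[0],:z.shape[1]]
    P=np.stack([(u-K[0,2])/K[0,0]*z,-(v-K[1,2])/K[1,1]*z,-z],-1)
    W=P@rot(s['attitude']).T+np.array(s['position']); W[z==0]=np.nan
    return W
E
python3 - <<'E'
from h import *
for n in('top','scene'):
    s=snap(n,n+'1.png'); print({k:v for k,v in s.items() if k not in('pixels','range_z')}); np.save(n+'1.npy',cloud(s))
print(r.get_state(),r.tips_ahead)
E
```

```text
pics
{'K': array([[445.81682508,   0.        , 258.39605149],
       [  0.        , 445.81682508, 193.94604538],
       [  0.        ,   0.        ,   1.        ]]), 'position': array([ 0.46162024, -0.01225651,  1.1553755 ]), 'attitude': array([ 0.03980026, -0.01743349, -0.70231286,  0.7105411 ])}
{'K': array([[485.14306577,   0.        , 252.17855234],
       [  0.        , 485.14306577, 192.32025333],
       [  0.        ,   0.        ,   1.        ]]), 'position': array([ 1.11868994, -0.1753344 ,  1.13050504]), 'attitude': array([0.20199176, 0.15031767, 0.58269711, 0.77270176])}
{'clock': 0.1, 'q': array([-1.10221675,  0.68989827, -0.19450288,  1.56620731,  0.15728827,
        0.90250682, -0.21509589]), 'qd': array([ 0.00078903, -0.00080964,  0.00066516, -0.00214006,  0.00099967,
       -0.00075431,  0.00054444]), 'joint_torque': array([-2.16930595e-03, -5.28493309e+01, -1.27143569e+00, -1.53838599e+01,
       -5.26443729e-02,  1.85344332e-03,  3.48564254e-05]), 'tool_pos': array([0.26306197, 0.56631107, 0.22709968]), 'eef_rot': array([ 2.15654250e-01,  9.76469446e-01, -8.07451084e-04, -1.16496254e-04]), 'contact_force': array([ 0.13153572, -0.28330542, -0.38001078]), 'moment': array([ 0.01342792, -0.03693138, -0.00933751]), 'opening': 1.00011645091932} 0.019
```

View pics/top1.png

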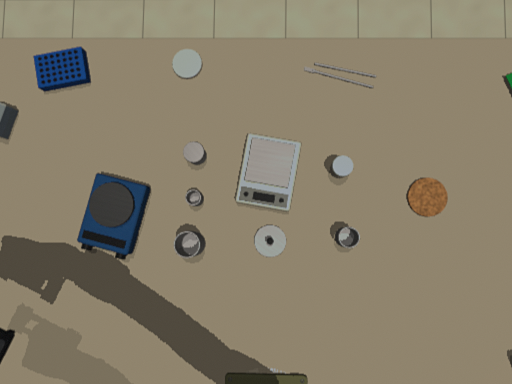

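View pics/scene1.png

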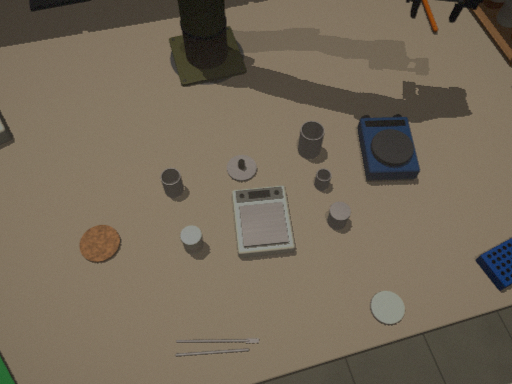

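Top view: hotplate plate (111,204), large beaker (188,244), small (194,198), tin (194,153), balance pan (270,163), cover (270,241), jar (342,166), medium (347,237), mat (428,197). Next I turn these into positions using the depth.

```bash
cat > fit.py <<'E'
from h import *
def circ(W,c,rad,z0,z1):
    P=W.reshape(-1,3); m=(np.hypot(P[:,0]-c[0],P[:,1]-c[1])<rad)&(P[:,2]>z0)&(P[:,2]<z1)
    Q=P[m]
    if len(Q)<5: return None
    (x,y),rr=cv2.minEnclosingCircle(Q[:,:2].astype(np.float32)); return np.round([x,y,rr*1000,len(Q),np.median(Q[:,2])],4)
E
python3 - <<'E'
from fit import *
W=np.load('top1.npy');S=np.load('scene1.npy')
px=dict(plate=(111,204,.06,.07,.082),large=(188,244,.055,.08,.1),small=(194,198,.035,.043,.06),tin=(194,153,.045,.052,.07),pan=(270,163,.085,.045,.056),cover=(270,241,.055,.004,.02),knob=(270,241,.055,.03,.05),jar=(342,166,.045,.06,.08),medium=(347,237,.045,.06,.08),mat=(428,197,.07,.006,.015))
for n,(u,v,rad,a,b) in px.items():
    c=np.nanmedian(W[v-4:v+5,u-4:u+5].reshape(-1,3),0); print(n,c.round(3),circ(W,c,rad,a,b),circ(S,c,rad,a,b))
    if n in('pan','plate'):
        P=W.reshape(-1,3);m=(np.hypot(*(P[:,:2]-c[:2]).T)<rad+.03)&(P[:,2]>a)&(P[:,2]<b); print(cv2.minAreaRect((P[m][:,:2]*1000).astype(np.float32)))
print('bench',np.nanmedian(W[300:330,330:380,2]))
P=W.reshape(-1,3)
for n,c,a,b in(('hot',(.0,.0),.05,.06),):
    u,v=px['plate'][:2];c=W[v,u];m=(np.hypot(*(P[:,:2]-c[:2]).T)<.14)&(P[:,2]>a)&(P[:,2]<b);print(cv2.minAreaRect((P[m][:,:2]*1000).astype(np.float32)))
E
```

```text
plate [0.521 0.384 0.077] [5.21300e-01 3.84900e-01 5.58835e+01 1.56500e+03 7.63000e-02] [5.1960e-01 3.8400e-01 5.7013e+01 1.1470e+03 7.5500e-02]
((521.4676513671875, 383.4332275390625), (108.51773071289062, 108.71247100830078), 79.65105438232422)
large [0.423 0.205 0.005] [4.26600e-01 1.91800e-01 3.20388e+01 1.47000e+02 9.17000e-02] [4.25800e-01 1.90300e-01 3.37186e+01 1.93000e+02 8.90000e-02]
small [0.542 0.192 0.005] [5.42300e-01 1.87200e-01 2.02816e+01 7.50000e+01 5.21000e-02] [5.4070e-01 1.8710e-01 2.1563e+01 9.5000e+01 5.0400e-02]
tin [0.651 0.185 0.061] [6.55800e-01 1.87300e-01 2.64978e+01 3.50000e+02 6.10000e-02] [6.54600e-01 1.88000e-01 2.74385e+01 3.37000e+02 6.05000e-02]
pan [ 0.629 -0.005  0.051] [ 6.27500e-01 -2.30000e-03  7.93454e+01  1.89800e+03  5.10000e-02] [ 6.26600e-01 -3.40000e-03  8.02022e+01  1.81400e+03  5.06000e-02]
((607.6971435546875, -3.3535308837890625), (118.08906555175781, 160.0479736328125), 80.7787857055664)
cover [ 0.435 -0.007  0.019] [ 4.35100e-01 -6.80000e-03  5.44762e+01  8.18000e+02  1.06000e-02] [ 4.34100e-01 -6.20000e-03  5.40105e+01  5.96000e+02  1.07000e-02]
knob [ 0.435 -0.007  0.019] [ 4.3650e-01 -6.5000e-03  8.5642e+00  3.9000e+01  3.8800e-02] [ 4.36600e-01 -4.90000e-03  1.04699e+01  3.70000e+01  3.79000e-02]
jar [ 0.62  -0.181  0.07 ] [ 6.2250e-01 -1.8150e-01  2.6214e+01  3.6100e+02  7.0700e-02] [ 6.23000e-01 -1.81400e-01  2.69771e+01  3.61000e+02  7.04000e-02]
medium [ 0.447 -0.203  0.005] [ 4.49200e-01 -1.96700e-01  2.60971e+01  1.08000e+02  6.93000e-02] [ 4.48900e-01 -1.95400e-01  2.69456e+01  1.38000e+02  6.79000e-02]
mat [ 0.551 -0.407  0.011] [ 5.44900e-01 -4.08800e-01  5.84826e+01  1.18000e+03  1.06000e-02] [ 5.51200e-01 -4.08100e-01  6.85781e+01  1.14800e+03  1.06000e-02]
bench 0.0006203297021836196
((493.81982421875, 390.5108337402344), (135.91458129882812, 192.11395263671875), 75.96827697753906)
```

```bash
M="python3 -m inch"; 
python3 -m inch '[[0.435,-1,0,0,88],[0.435,-1,0,0,88],[0.435,-1,0,0,88],[0.435,-1,0,0,88],[0.435,-1,0,0,88]]' 15
python3 -m inch '[[0.435,-1,0,0,88],[0.435,-1,0,0,88],[0.435,-1,0,0,88],[0.435,-1,0,0,88],[0.435,-1,0,0,88]]'
python3 -m inch '[[0.435,-1,0,0,88],[0.435,-1,0,0,88],[0.435,-1,0,0,88],[0.435,-1,0,0,88],[0.435,-1,0,0,88]]'
python3 -m inch '[[0,0,0,0,88],[0,0,0,0,88],[0,0,0,0,88]]'
python3 - <<'E'
from fit import *
s=snap('wrist','w1.png');W=cloud(s);print(r.get_state()['tool_pos'],s['position'])
print(circ(W,(.426,.191),.055,.085,.1),circ(W,(.541,.187),.035,.047,.06))
W=np.load('top1.npy').reshape(-1,3)
m=(np.hypot(*(W[:,:2]-(.547,-.409)).T)<.06)&(W[:,2]>.008)&(W[:,2]<.013);Q=W[m];print('mat',Q.mean(0),np.percentile(Q[:,:2],[1,99],axis=0))
m=(abs(W[:,:2]-(.627,-.003)).max(1)<.075)&(W[:,2]>.048)&(W[:,2]<.0535);print('pan',W[m].mean(0),cv2.minAreaRect((W[m][:,:2]*1000).astype(np.float32)))
E
```

```text
clock: 0.6
tool_pos: [0.3178, 0.4405, 0.2275]
eef_rot: [0.216, 0.976, -0.0, -0.0]
contact_force: [-0.3, 0.0, 1.1]
opening: 0.999
clock: 1.1
tool_pos: [0.3722, 0.3157, 0.2276]
eef_rot: [0.216, 0.976, -0.0, -0.0]
contact_force: [-0.4, 0.1, -0.4]
opening: 0.996
clock: 1.6
tool_pos: [0.4265, 0.1907, 0.2277]
eef_rot: [0.216, 0.976, -0.0, -0.0]
contact_force: [-0.3, -0.4, -1.2]
opening: 0.999
clock: 1.9
tool_pos: [0.4259, 0.1931, 0.2278]
eef_rot: [0.215, 0.977, 0.0, -0.0]
contact_force: [0.8, 0.3, 0.5]
opening: 0.998
[0.42585777 0.19322052 0.22781641] [0.36306472 0.22159627 0.38481405]
[4.24100e-01 1.92400e-01 3.20787e+01 6.11000e+02 9.17000e-02] [5.39900e-01 1.87600e-01 2.02202e+01 2.72000e+02 5.15000e-02]
mat [ 0.55297207 -0.40574687  0.01048306] [[ 0.50545114 -0.4521267 ]
 [ 0.59953735 -0.35975909]]
pan [ 0.63239233 -0.00319847  0.05087929] ((632.6771850585938, -3.5313644409179688), (109.91337585449219, 110.14698791503906), 80.41719055175781)
```

View pics/w1.png

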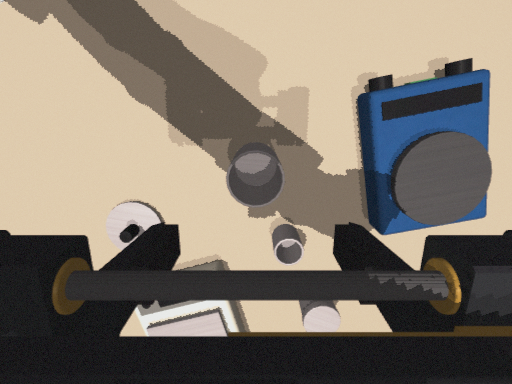

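Wrist view: the large beaker rim at (255,178), the small at (289,243), the hotplate at (440,178). The fits agree with the top camera, so I descend and grip the large beaker.

```bash
python3 -m inch '[[-0.04,-0.05,-1,0,88],[0,0,-1,0,88],[0,0,-1,0,88],[0,0,-1,0,88],[0,0,-1,0,88]]' 15
python3 -m inch '[[0,0,-0.8,0,88],[0,0,-0.4,0,88],[0,0,0,0,88],[0,0,0,0,60],[0,0,0,0,60]]'
python3 -m inch '[[0,0,0,0,55],[0,0,0,0,55],[0,0,0,0,55],[0,0,0,0,55],[0,0,0,0,55]]'
python3 -m inch '[[0,0,0.5,0,55],[0,0,1,0,55],[0,0,1,0,55],[0,0,1,0,55],[0,0,1,0,55]]'
python3 -m inch '[[0,0,0.5,0,55],[0,0,0,0,55],[0,0,0,0,55]]'
python3 - <<'E'
from fit import *
s=snap('wrist','w2.png');W=cloud(s);t=r.get_state()['tool_pos'];print(t)
print(circ(W,(.425,.191),.055,.17,.3))
E
```

```text
clock: 2.45
tool_pos: [0.4251, 0.1921, 0.1019]
eef_rot: [0.215, 0.977, 0.001, 0.0]
contact_force: [0.2, 0.1, 0.7]
opening: 0.999
clock: 2.95
tool_pos: [0.4259, 0.1911, 0.0737]
eef_rot: [0.216, 0.976, 0.001, 0.001]
contact_force: [0.1, 0.2, -0.0]
opening: 0.846
clock: 3.45
tool_pos: [0.4261, 0.1911, 0.0735]
eef_rot: [0.216, 0.976, 0.001, 0.001]
contact_force: [0.4, 0.7, 6.2]
opening: 0.711
clock: 3.95
tool_pos: [0.4248, 0.19, 0.1861]
eef_rot: [0.216, 0.976, -0.0, -0.0]
contact_force: [-0.6, -0.3, -1.4]
opening: 0.709
clock: 4.25
tool_pos: [0.425, 0.1902, 0.1974]
eef_rot: [0.216, 0.976, -0.0, -0.0]
contact_force: [0.0, 0.2, -1.6]
opening: 0.711
[0.42473184 0.19009134 0.19704026]
[4.10500e-01 1.97200e-01 5.27413e+01 3.36580e+04 2.88200e-01]
```

View pics/w2.png

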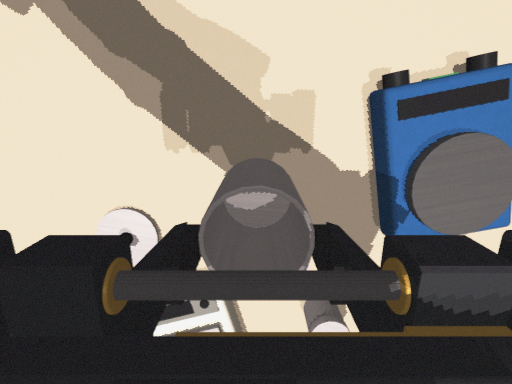

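Gripped upright, with the rim at (257,237). I carry it to the hotplate.

```bash
python3 -m inch '[[0.3,0.6,0,0,55],[0.5,1,0,0,55],[0.5,1,0,0,55],[0.5,1,0,0,55],[0.5,1,0,0,55]]'
python3 -m inch '[[0.5,1,0,0,55],[0.5,1,0,0,55],[0.3,0.7,0,0,55],[0.2,0.46,0,0,55],[0,0,0,0,55]]'
python3 -m inch '[[0,0,0,0,55],[0,0,0,0,55]]'
python3 - <<'E'
from fit import *
W=cloud(snap('top'));t=r.get_state()['tool_pos'];print(t, (np.array([.521,.3845,.0737+.075])-t)/.025)
E
```

```text
clock: 4.8
tool_pos: [0.4825, 0.306, 0.1962]
eef_rot: [0.216, 0.976, -0.001, -0.001]
contact_force: [0.3, -0.2, -0.7]
opening: 0.713
clock: 5.3
tool_pos: [0.5196, 0.3862, 0.1958]
eef_rot: [0.215, 0.977, -0.0, -0.001]
contact_force: [0.2, 0.0, -1.4]
opening: 0.715
clock: 5.5
tool_pos: [0.5199, 0.3831, 0.197]
eef_rot: [0.216, 0.976, -0.001, -0.0]
contact_force: [-0.0, 0.4, -1.5]
opening: 0.715
[0.52012382 0.38322738 0.19738563] [ 0.03504711  0.05090463 -1.9474251 ]
```

```bash
python3 -m inch '[[0.02,0.04,-0.6,0,55],[0,0,-0.6,0,55],[0,0,-0.4,0,55],[0,0,-0.2,0,55],[0,0,-0.1,0,55]]'
python3 -m inch '[[0,0,-0.04,0,55],[0,0,0,0,55],[0,0,0,0,55]]'
```

```text
clock: 6.05
tool_pos: [0.5207, 0.3853, 0.1496]
eef_rot: [0.216, 0.976, -0.0, -0.0]
contact_force: [0.3, 0.4, -2.0]
opening: 0.716
clock: 6.35
tool_pos: [0.5212, 0.3859, 0.1499]
eef_rot: [0.216, 0.976, 0.0, 0.0]
contact_force: [-0.5, -0.0, -1.3]
opening: 0.716
```

```bash
python3 -m inch '[[0,0,-0.06,0,55],[0,0,0,0,55],[0,0,0,0,55]]'
python3 -m inch '[[0,0,-0.04,0,55],[0,0,0,0,55],[0,0,0,0,55]]'
```

```text
clock: 6.65
tool_pos: [0.5214, 0.3861, 0.1486]
eef_rot: [0.216, 0.976, 0.001, 0.001]
contact_force: [0.5, 0.5, 3.6]
opening: 0.716
clock: 6.95
tool_pos: [0.5215, 0.3863, 0.1484]
eef_rot: [0.216, 0.976, 0.001, 0.001]
contact_force: [-0.9, 0.4, 9.1]
opening: 0.709
```

Contact: the force went from -1.3 N to +9 N. I release, rise and measure.

```bash
python3 -m inch '[[0,0,0.05,0,64],[0,0,0,0,70],[0,0,0,0,88],[0,0,0,0,88],[0,0,0,0,88]]'
python3 -m inch '[[0,0,0.6,0,88],[0,0,1,0,88],[0,0,1,0,88],[0,0,1,0,88],[0,0,0.4,0,88]]'
python3 -m inch '[[0,-1,0,0,88],[0,-1,0,0,88],[0,-1,0,0,88],[0,-1,0,0,88],[0,-1,0,0,88]]'
python3 -m inch '[[0,-1,0,0,88],[0,-1,0,0,88],[0.4,-0.9,0,0,88],[0.3,0,0,0,88],[0,0,0,0,88]]'
python3 -m inch '[[0,0,0,0,88],[0,0,0,0,88]]'
python3 - <<'E'
from fit import *
S=cloud(snap('scene','s2.png'));W=cloud(snap('wrist'));T=cloud(snap('top'));t=r.get_state()['tool_pos'];print(t)
for n,X in(('s',S),('w',W),('t',T)):
  print(n,circ(X,(.521,.3845),.055,.15,.18),circ(X,(.521,.3845),.065,.07,.082),circ(X,(.541,.187),.035,.045,.06))
E
```

```text
clock: 7.45
tool_pos: [0.5207, 0.3855, 0.1478]
eef_rot: [0.216, 0.976, -0.0, -0.0]
contact_force: [-0.0, -0.5, 0.1]
opening: 0.993
clock: 7.95
tool_pos: [0.522, 0.3868, 0.2518]
eef_rot: [0.216, 0.976, 0.002, 0.002]
contact_force: [0.4, 1.0, -0.4]
opening: 0.999
clock: 8.45
tool_pos: [0.5206, 0.2595, 0.2481]
eef_rot: [0.216, 0.976, -0.0, -0.0]
contact_force: [-0.1, 0.7, 0.2]
opening: 1.0
clock: 8.95
tool_pos: [0.5394, 0.1884, 0.2482]
eef_rot: [0.216, 0.976, 0.001, 0.0]
contact_force: [-1.0, -0.3, -0.5]
opening: 0.998
clock: 9.15
tool_pos: [0.5377, 0.1899, 0.248]
eef_rot: [0.214, 0.977, 0.0, -0.0]
contact_force: [-0.9, 0.1, 0.5]
opening: 0.996
[0.53789807 0.18908962 0.24804645]
s [5.19300e-01 3.85900e-01 3.42627e+01 3.01000e+02 1.61300e-01] [5.21200e-01 3.83900e-01 5.58888e+01 6.31000e+02 7.56000e-02] [5.41200e-01 1.86700e-01 2.05138e+01 8.60000e+01 5.09000e-02]
w [5.19200e-01 3.86700e-01 3.26661e+01 3.12000e+03 1.62100e-01] [5.18600e-01 3.84300e-01 5.50403e+01 4.11100e+03 7.51000e-02] [5.40000e-01 1.87300e-01 1.99788e+01 2.45000e+02 5.18000e-02]
t [ 0.5059  0.4073 17.1167 32.      0.167 ] None [ 0.5441  0.2016 12.8633 16.      0.0518]
```

View pics/s2.png

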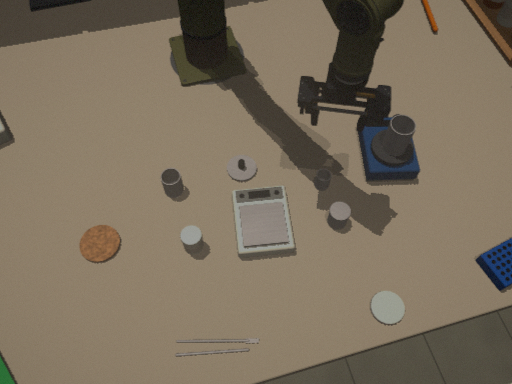

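The large beaker (403,130 in the picture) stands upright on the plate, about 2.5 mm off centre. Small beaker next.

```bash
python3 -m inch '[[0.1,-0.1,-1,0,88],[0,0,-1,0,88],[0,0,-1,0,88],[0,0,-1,0,88],[0,0,-1,0,88]]' 12
python3 -m inch '[[0,0,-1,0,88],[0,0,-1,0,88],[0,0,-0.8,0,88],[0,0,-0.6,0,70],[0,0,0,0,60]]'
python3 -m inch '[[0,0,0,0,50],[0,0,0,0,44],[0,0,0,0,32],[0,0,0,0,32],[0,0,0,0,32]]'
python3 -m inch '[[0,0,0,0,32],[0,0,0,0,32],[0,0,0,0,32]]'
python3 -m inch '[[0,0,0.5,0,32],[0,0,1,0,32],[0,0,1,0,32],[0,0,1,0,32],[0,0,1,0,32]]'
python3 -m inch '[[0,0,0.5,0,32],[0,0,0,0,32],[0,0,0,0,32]]'
```

```text
clock: 9.8
tool_pos: [0.5408, 0.1861, 0.1222]
eef_rot: [0.215, 0.977, 0.0, 0.0]
contact_force: [0.0, -0.8, 0.8]
opening: 0.997
clock: 10.3
tool_pos: [0.5396, 0.1856, 0.0364]
eef_rot: [0.215, 0.977, -0.001, -0.001]
contact_force: [-0.6, 0.3, -0.8]
opening: 0.843
clock: 10.8
tool_pos: [0.5414, 0.186, 0.0387]
eef_rot: [0.216, 0.976, 0.001, 0.001]
contact_force: [-0.6, 0.8, 2.3]
opening: 0.444
clock: 11.1
tool_pos: [0.5415, 0.1861, 0.0386]
eef_rot: [0.216, 0.976, 0.001, 0.001]
contact_force: [-0.2, 1.4, 4.4]
opening: 0.442
clock: 11.6
tool_pos: [0.5402, 0.185, 0.1518]
eef_rot: [0.216, 0.976, -0.001, -0.001]
contact_force: [0.3, 0.1, -0.9]
opening: 0.44
clock: 11.9
tool_pos: [0.5403, 0.1852, 0.1625]
eef_rot: [0.216, 0.976, -0.0, -0.0]
contact_force: [0.3, 0.2, -0.5]
opening: 0.438
```

```bash
python3 -m inch '[[0,-0.5,0,0,32],[0,-0.9,0,0,32],[0,-1,0,0,32],[0,-1,0,0,32],[0,-1,0,0,32]]'
python3 -m inch '[[0,-1,0,0,32],[0,-1,0,0,32],[0,-1,0,0,32],[0,-1,0,0,32],[0,-1,0,0,32]]'
python3 -m inch '[[0,-1,0,0,32],[0,-1,0,0,32],[0,-1,0,0,32],[0,-1,0,0,32],[0,-1,0,0,32]]'
python3 -m inch '[[0.1,-1,0,0,32],[0.1,-1,0,0,32],[0.1,-1,0,0,32],[0.1,-1,0,0,32],[0.1,-1,0,0,32]]'
python3 -m inch '[[0,-1,0,0,32],[0,-1,0,0,32],[0,-1,0,0,32],[0,-0.8,0,0,32],[0,-0.45,0,0,32]]'
python3 -m inch '[[0,0,0,0,32],[0,0,0,0,32],[0,0,0,0,32]]'
python3 - <<'E'
from fit import *
W=cloud(snap('wrist','w3.png'));t=r.get_state()['tool_pos'];print(t)
Q=W.reshape(-1,3);m=(np.hypot(*(Q[:,:2]-(.5525,-.406)).T)<.07)&(Q[:,2]>.006)&(Q[:,2]<.015);print(np.percentile(Q[m][:,:2],[0.5,99.5],axis=0))
E
```

```text
clock: 12.4
tool_pos: [0.5398, 0.0732, 0.1618]
eef_rot: [0.216, 0.976, -0.001, -0.001]
contact_force: [1.0, 0.1, -0.5]
opening: 0.44
clock: 12.9
tool_pos: [0.5395, -0.0516, 0.1618]
eef_rot: [0.216, 0.976, -0.001, -0.001]
contact_force: [0.3, 0.1, -0.8]
opening: 0.442
clock: 13.4
tool_pos: [0.5392, -0.1763, 0.1617]
eef_rot: [0.216, 0.976, -0.0, -0.002]
contact_force: [1.2, 0.7, -0.8]
opening: 0.441
clock: 13.9
tool_pos: [0.5515, -0.3011, 0.1614]
eef_rot: [0.216, 0.976, 0.0, -0.002]
contact_force: [1.0, 1.0, -1.2]
opening: 0.437
clock: 14.4
tool_pos: [0.5508, -0.4085, 0.1612]
eef_rot: [0.217, 0.976, -0.0, -0.002]
contact_force: [0.2, 0.8, -0.6]
opening: 0.437
clock: 14.7
tool_pos: [0.5537, -0.4037, 0.1629]
eef_rot: [0.215, 0.977, 0.001, -0.0]
contact_force: [0.5, 0.3, 0.5]
opening: 0.44
[ 0.55379984 -0.40385428  0.16305593]
[[ 0.50286794 -0.45396782]
 [ 0.59093713 -0.3581721 ]]
```

View pics/w3.png

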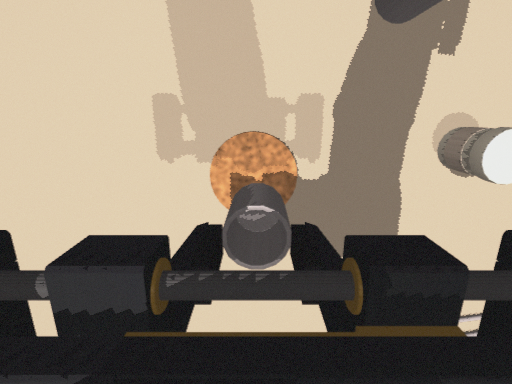

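The wrist view shows the small beaker (257,235) in the grip, with the mat (254,172) below it. Lowering.

```bash
python3 -m inch '[[-0.04,-0.08,-0.8,0,32],[0,0,-1,0,32],[0,0,-1,0,32],[0,0,-1,0,32],[0,0,-0.5,0,32]]'
python3 -m inch '[[0,0,-0.15,0,32],[0,0,0,0,32],[0,0,-0.06,0,32],[0,0,0,0,32]]'
python3 -m inch '[[0,0,-0.05,0,32],[0,0,0,0,32],[0,0,0,0,32]]'
```

```text
clock: 15.25
tool_pos: [0.5515, -0.4058, 0.0535]
eef_rot: [0.215, 0.977, 0.001, -0.002]
contact_force: [-0.2, 0.2, -0.9]
opening: 0.44
clock: 15.65
tool_pos: [0.5531, -0.408, 0.0515]
eef_rot: [0.216, 0.976, -0.0, 0.001]
contact_force: [-0.3, -0.0, -0.6]
opening: 0.436
clock: 15.95
tool_pos: [0.5524, -0.4077, 0.0493]
eef_rot: [0.216, 0.976, -0.0, 0.0]
contact_force: [-0.2, -0.5, -0.7]
opening: 0.439
```

```bash
python3 -m inch '[[0,0.06,-0.05,0,32],[0,0,0,0,32],[0,0,0,0,32]]'
python3 -m inch '[[0,0,-0.04,0,32],[0,0,0,0,32],[0,0,0,0,32]]'
```

```text
clock: 16.25
tool_pos: [0.5527, -0.407, 0.0485]
eef_rot: [0.216, 0.976, -0.001, 0.001]
contact_force: [0.3, -2.4, 4.5]
opening: 0.44
clock: 16.55
tool_pos: [0.5528, -0.4069, 0.0483]
eef_rot: [0.216, 0.976, -0.001, 0.001]
contact_force: [-0.6, 0.6, 10.2]
opening: 0.441
```

```bash
python3 -m inch '[[0,0,0.06,0,41],[0,0,0,0,50],[0,0,0,0,70],[0,0,0,0,70],[0,0,0,0,70]]'
python3 -m inch '[[0,0,0.5,0,88],[0,0,1,0,88],[0,0,1,0,88],[0,0,1,0,88],[0,0,1,0,88]]'
python3 -m inch '[[0,0,1,0,88],[-0.4,0.9,0.5,0,88],[-0.5,1,0,0,88],[-0.5,1,0,0,88],[-0.5,1,0,0,88]]'
python3 -m inch '[[-0.5,1,0,0,88],[-0.5,1,0,0,88],[-0.5,1,0,0,88],[-0.5,1,0,0,88],[-0.2,0.5,0,0,88]]'
python3 -m inch '[[0,0,0,0,88],[0,0,0,0,88],[0,0,0,0,88]]'
python3 - <<'E'
from fit import *
W=cloud(snap('wrist'));T=cloud(snap('top','t2.png'));S=cloud(snap('scene'));t=r.get_state()['tool_pos'];print(t)
for X in(W,S,T): print(circ(X,(.449,-.196),.045,.063,.08),circ(X,(.5525,-.406),.035,.055,.07))
E
```

```text
clock: 17.05
tool_pos: [0.5522, -0.4058, 0.048]
eef_rot: [0.216, 0.976, 0.0, -0.0]
contact_force: [-0.6, 0.4, 0.2]
opening: 0.788
clock: 17.55
tool_pos: [0.5525, -0.4061, 0.1629]
eef_rot: [0.216, 0.976, -0.0, 0.0]
contact_force: [0.4, 0.1, 0.2]
opening: 0.995
clock: 18.05
tool_pos: [0.5045, -0.3077, 0.1995]
eef_rot: [0.216, 0.976, -0.0, 0.001]
contact_force: [0.4, 0.3, -0.1]
opening: 0.998
clock: 18.55
tool_pos: [0.4489, -0.1941, 0.1992]
eef_rot: [0.215, 0.977, 0.0, -0.0]
contact_force: [0.9, -1.1, 0.2]
opening: 1.001
clock: 18.85
tool_pos: [0.4507, -0.1976, 0.1984]
eef_rot: [0.217, 0.976, -0.0, 0.001]
contact_force: [0.1, -0.4, 0.8]
opening: 1.0
[ 0.45020304 -0.1971235   0.19820663]
[ 4.46800e-01 -1.96700e-01  2.60434e+01  5.10000e+02  6.97000e-02] [ 5.51000e-01 -4.05700e-01  2.08107e+01  3.11000e+02  6.07000e-02]
[ 4.48600e-01 -1.95700e-01  2.72932e+01  1.09000e+02  6.87000e-02] [ 5.52800e-01 -4.05000e-01  2.05871e+01  1.00000e+02  6.13000e-02]
[ 0.4488 -0.1962 25.6946 50.      0.0708] [ 5.52800e-01 -4.05500e-01  2.00391e+01  9.10000e+01  6.11000e-02]
```

View pics/t2.png

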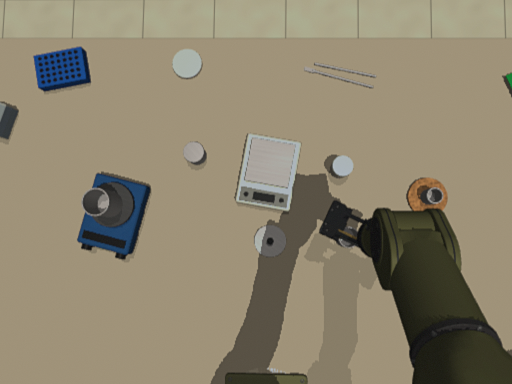

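Small (434,196) is centred on the mat, and large is on the hotplate. Now medium.

```bash
python3 -m inch '[[-0.06,0.04,-1,0,88],[0,0,-1,0,88],[0,0,-1,0,88],[0,0,-1,0,88],[0,0,-1,0,88]]' 13
python3 -m inch '[[0,0,-0.5,0,88],[0,0,-0.3,0,80],[0,0,0,0,70],[0,0,0,0,60],[0,0,0,0,56]]'
python3 -m inch '[[0,0,0,0,44],[0,0,0,0,44],[0,0,0,0,44],[0,0,0,0,44],[0,0,0,0,44]]'
python3 -m inch '[[0,0,0.5,0,44],[0,0,1,0,44],[0,0,1,0,44],[0,0,1,0,44],[0,0,1,0,44]]'
python3 -m inch '[[0,0,0.5,0,44],[0,0,0,0,44],[0,0,0,0,44]]'
```

```text
clock: 19.5
tool_pos: [0.4487, -0.1957, 0.0722]
eef_rot: [0.216, 0.976, -0.0, 0.0]
contact_force: [-0.3, 0.3, 0.4]
opening: 1.001
clock: 20.0
tool_pos: [0.4489, -0.1954, 0.054]
eef_rot: [0.216, 0.976, -0.0, 0.001]
contact_force: [0.0, 0.5, -0.9]
opening: 0.656
clock: 20.5
tool_pos: [0.4486, -0.1957, 0.0539]
eef_rot: [0.216, 0.976, -0.0, 0.001]
contact_force: [-1.1, -0.8, 5.6]
opening: 0.583
clock: 21.0
tool_pos: [0.448, -0.1947, 0.1667]
eef_rot: [0.215, 0.977, 0.0, -0.0]
contact_force: [0.5, -0.3, -1.1]
opening: 0.579
clock: 21.3
tool_pos: [0.448, -0.195, 0.1779]
eef_rot: [0.216, 0.976, 0.0, -0.0]
contact_force: [-0.6, -0.1, -1.6]
opening: 0.585
```

```bash
python3 -m inch '[[0.5,0.5,0,0,44],[0.95,1,0,0,44],[0.95,1,0,0,44],[0.95,1,0,0,44],[0.95,1,0,0,44]]'
python3 -m inch '[[0.95,1,0,0,44],[0.95,1,0,0,44],[0.7,0.7,0,0,44],[0.46,0.46,0,0,44],[0,0,0,0,44]]'
python3 -m inch '[[0,0,0,0,44],[0,0,0,0,44],[0,0,0,0,44]]'
python3 - <<'E'
from fit import *
t=r.get_state()['tool_pos'];print(t,(np.array([.632,-.0034,.0539+.05])-t)/.025)
E
```

```text
clock: 21.8
tool_pos: [0.5557, -0.0814, 0.1767]
eef_rot: [0.215, 0.977, -0.0, -0.001]
contact_force: [0.5, -0.8, -1.5]
opening: 0.583
clock: 22.3
tool_pos: [0.6328, -0.0004, 0.1765]
eef_rot: [0.214, 0.977, 0.001, -0.001]
contact_force: [-0.9, 0.1, -0.7]
opening: 0.581
clock: 22.6
tool_pos: [0.6315, -0.0051, 0.1781]
eef_rot: [0.216, 0.976, -0.001, -0.0]
contact_force: [0.0, 0.2, -1.5]
opening: 0.582
[ 0.63152682 -0.00512851  0.17807417] [ 0.01892733  0.06914043 -2.96696664]
```

```bash
python3 -m inch '[[0.02,0.06,-0.7,0,44],[0,0,-1,0,44],[0,0,-0.8,0,44],[0,0,-0.3,0,44],[0,0,0,0,44]]'
python3 -m inch '[[0,0,-0.08,0,44],[0,0,0,0,44],[0,0,0,0,44]]'
python3 -m inch '[[0,0,-0.05,0,44],[0,0,0,0,44],[0,0,0,0,44]]'
```

```text
clock: 23.1
tool_pos: [0.632, -0.0028, 0.1076]
eef_rot: [0.216, 0.976, -0.0, -0.001]
contact_force: [-0.2, -0.1, -0.8]
opening: 0.583
clock: 23.4
tool_pos: [0.6334, -0.0021, 0.1073]
eef_rot: [0.216, 0.976, 0.0, 0.001]
contact_force: [-0.3, -0.1, -0.9]
opening: 0.582
clock: 23.7
tool_pos: [0.6329, -0.0021, 0.1052]
eef_rot: [0.216, 0.976, 0.0, 0.0]
contact_force: [-0.1, -0.5, -0.9]
opening: 0.579
```

```bash
python3 -m inch '[[-0.02,-0.05,-0.05,0,44],[0,0,0,0,44],[0,0,0,0,44]]'
python3 -m inch '[[0,0,-0.04,0,44],[0,0,0,0,44],[0,0,0,0,44]]'
```

```text
clock: 24.0
tool_pos: [0.6327, -0.0031, 0.1041]
eef_rot: [0.216, 0.976, 0.0, 0.0]
contact_force: [0.5, 0.7, 1.4]
opening: 0.579
clock: 24.3
tool_pos: [0.6331, -0.0033, 0.1039]
eef_rot: [0.216, 0.976, 0.0, 0.001]
contact_force: [-0.5, 0.3, 6.0]
opening: 0.581
```

```bash
python3 -m inch '[[0,0,0.05,0,54],[0,0,0,0,60],[0,0,0,0,80],[0,0,0,0,88],[0,0,0,0,88]]'
python3 -m inch '[[0,0,0.5,0,88],[0,0,1,0,88],[0,0,1,0,88],[0,0,1,0,88],[0,0,0.5,0,88]]'
python3 -m inch '[[-1,0,0,0,88],[-1,0,0,0,88],[-1,0,0,0,88],[-1,0,0,0,88],[-1,0,0,0,88]]'
python3 -m inch '[[-1,0,0,0,88],[-1,-0.1,0,0,88],[-0.8,0,0,0,50],[0,0,0,0,50],[0,0,0,0,50]]'
python3 -m inch '[[0,0,0,0,50],[0,0,0,0,50]]'
python3 - <<'E'
from fit import *
W=cloud(snap('wrist','w4.png'));S=cloud(snap('scene','s3.png'));t=r.get_state()['tool_pos'];print(t)
for X in(W,S): print(circ(X,(.436,-.006),.02,.032,.05),circ(X,(.6325,-.0034),.035,.112,.13),circ(X,(.5205,.3855),.045,.16,.18),circ(X,(.5525,-.4055),.03,.057,.07))
a=cv2.imread('pics/w4.png');b=cv2.imread('pics/s3.png');cv2.imwrite('pics/c4.png',cv2.resize(np.hstack([a,b]),(800,300),interpolation=cv2.INTER_AREA))
E
```

```text
clock: 24.8
tool_pos: [0.6322, -0.0034, 0.1039]
eef_rot: [0.216, 0.976, -0.0, -0.0]
contact_force: [-0.0, 0.1, 0.1]
opening: 0.927
clock: 25.3
tool_pos: [0.6337, -0.0031, 0.2072]
eef_rot: [0.216, 0.976, 0.001, 0.002]
contact_force: [-0.6, -1.1, -0.2]
opening: 0.995
clock: 25.8
tool_pos: [0.5062, -0.0034, 0.2043]
eef_rot: [0.216, 0.976, -0.0, -0.0]
contact_force: [-0.1, -0.7, -0.1]
opening: 0.995
clock: 26.3
tool_pos: [0.4383, -0.0058, 0.2044]
eef_rot: [0.216, 0.976, 0.0, 0.001]
contact_force: [-0.1, -0.8, -0.6]
opening: 0.75
clock: 26.5
tool_pos: [0.4386, -0.0057, 0.2041]
eef_rot: [0.216, 0.976, 0.0, 0.001]
contact_force: [-0.8, 0.2, -0.8]
opening: 0.576
[ 0.43810323 -0.00576255  0.2039858 ]
[ 4.3400e-01 -6.3000e-03  9.2321e+00  1.7700e+02  3.7900e-02] [ 6.09300e-01 -3.00000e-04  1.41718e+01  1.50000e+02  1.16100e-01] None None
[ 4.35100e-01 -5.40000e-03  1.01775e+01  3.70000e+01  3.75000e-02] [ 6.31900e-01 -3.60000e-03  2.71295e+01  1.41000e+02  1.19000e-01] [  0.5196   0.3876  34.4109 165.       0.1658] [ 5.52000e-01 -4.06200e-01  2.09462e+01  8.40000e+01  6.16000e-02]
```

View pics/c4.png

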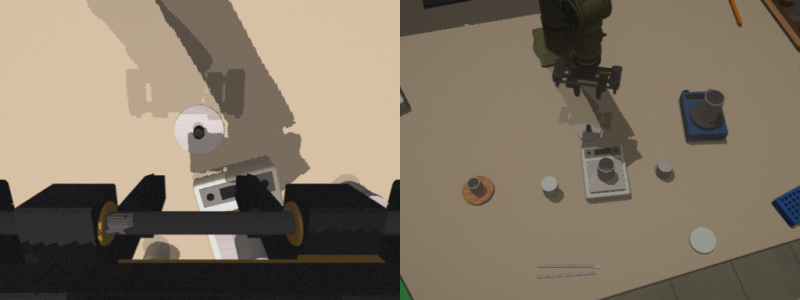

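All three beakers are in place (scene panel: mat (476,185), pan (606,168), plate (712,105)). The cover's knob is at (.435,-.006), so I grip it now.

```bash
python3 -m inch '[[-0.11,0,-1,0,50],[0,0,-1,0,50],[0,0,-1,0,50],[0,0,-1,0,50],[0,0,-1,0,50]]' 20
python3 -m inch '[[0,0,-1,0,40],[0,0,-0.5,0,40],[0,0,-0.25,0,40],[0,0,0,0,40],[0,0,0,0,40]]'
python3 -m inch '[[0,0,0,0,30],[0,0,0,0,24],[0,0,0,0,10],[0,0,0,0,10],[0,0,0,0,10]]'
python3 -m inch '[[0,0,0,0,10],[0,0,0,0,10],[0,0,0,0,10]]'
```

```text
clock: 27.1
tool_pos: [0.4353, -0.0058, 0.078]
eef_rot: [0.216, 0.976, 0.0, 0.0]
contact_force: [0.6, -0.4, 0.3]
opening: 0.565
clock: 27.6
tool_pos: [0.4349, -0.0061, 0.0386]
eef_rot: [0.216, 0.976, -0.0, 0.0]
contact_force: [0.3, -0.1, 0.4]
opening: 0.452
clock: 28.1
tool_pos: [0.4345, -0.0062, 0.0387]
eef_rot: [0.216, 0.976, -0.0, -0.0]
contact_force: [0.1, -0.1, -0.3]
opening: 0.116
clock: 28.4
tool_pos: [0.4344, -0.0062, 0.0386]
eef_rot: [0.216, 0.976, -0.001, -0.0]
contact_force: [0.9, -0.2, 0.1]
opening: 0.111
```

The fingers closed to 10 mm, so the knob was missed or squeezed out. Looking.

```bash
python3 - <<'E'
from fit import *
S=snap('scene');W=snap('wrist');
a=cv2.resize(S['pixels'][110:200,190:310,::-1],None,fx=4,fy=4,interpolation=cv2.INTER_CUBIC)
b=W['pixels'][:,:,::-1]
cv2.imwrite('pics/c5.png',np.hstack([a[:360,:400],cv2.resize(b,(400,300))[:,:] if 0 else cv2.copyMakeBorder(cv2.resize(b,(400,300)),0,60,0,0,0)]))
E
```

```text
(no output)
```

View pics/c5.png

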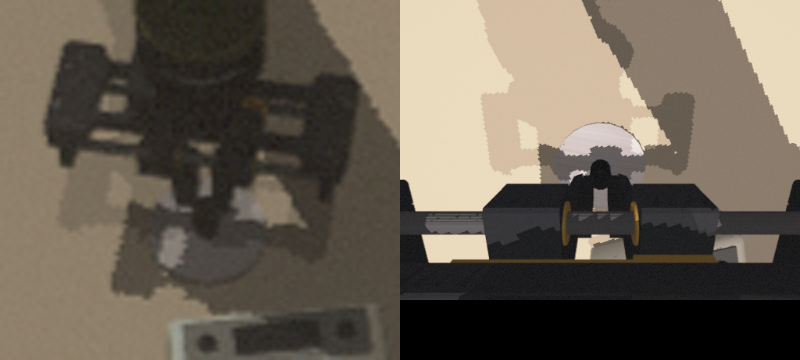

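```bash
python3 - <<'E'
from fit import *
W=cloud(snap('wrist'));print(r.get_state()['tool_pos'],r.get_state()['opening'])
for v in range(190,262,6): print(v,[tuple((W[v,u]*1000).round().tolist()) if W[v,u,2]==W[v,u,2] else None for u in (232,256,280)])
S=cloud(snap('scene'))
P=S.reshape(-1,3);m=(np.hypot(*(P[:,:2]-(.435,-.006)).T)<.05)&(P[:,2]<.045)&(P[:,2]>.003)
Q=P[m];print((Q[Q[:,2]>.014]*1000).round().tolist()[:40]);print(np.median(Q[Q[:,2]<.014],0))
E
```

```text
[ 0.43440717 -0.00622872  0.03861018] 0.11285116181634347
190 [(410.0, -14.0, 11.0), (418.0, 1.0, 9.0), (424.0, 16.0, 11.0)]
196 [(414.0, -16.0, 10.0), (421.0, -1.0, 11.0), (428.0, 14.0, 11.0)]
202 [(418.0, -18.0, 11.0), (426.0, -3.0, 9.0), (433.0, 13.0, 9.0)]
208 [(422.0, -20.0, 10.0), (426.0, -3.0, 21.0), (437.0, 11.0, 9.0)]
214 [(426.0, -22.0, 10.0), (426.0, -3.0, 33.0), (440.0, 9.0, 10.0)]
220 [(430.0, -24.0, 10.0), (427.0, -3.0, 38.0), (444.0, 7.0, 10.0)]
226 [(419.0, -14.0, 56.0), (431.0, -5.0, 39.0), (430.0, 10.0, 56.0)]
232 [(419.0, -13.0, 63.0), (435.0, -7.0, 38.0), (431.0, 9.0, 60.0)]
238 [(421.0, -13.0, 68.0), (439.0, -9.0, 37.0), (431.0, 8.0, 68.0)]
244 [(421.0, -13.0, 75.0), (454.0, -16.0, 10.0), (430.0, 8.0, 76.0)]
250 [(421.0, -12.0, 81.0), (459.0, -18.0, 11.0), (431.0, 7.0, 80.0)]
256 [(421.0, -12.0, 86.0), (463.0, -20.0, 11.0), (430.0, 7.0, 86.0)]
[[427.0, -5.0, 38.0], [427.0, -2.0, 37.0], [430.0, -8.0, 39.0], [426.0, -4.0, 32.0], [431.0, -3.0, 38.0], [434.0, -12.0, 41.0], [433.0, -9.0, 38.0], [435.0, -7.0, 41.0], [433.0, -3.0, 36.0], [425.0, 18.0, 15.0], [431.0, -14.0, 33.0], [437.0, -13.0, 42.0], [434.0, -9.0, 36.0], [436.0, -7.0, 37.0], [436.0, -4.0, 36.0], [415.0, -38.0, 15.0], [417.0, -31.0, 15.0], [435.0, -15.0, 35.0], [436.0, -13.0, 35.0], [440.0, -11.0, 40.0], [439.0, -8.0, 37.0], [440.0, -5.0, 39.0], [442.0, -3.0, 40.0], [441.0, -0.0, 37.0], [435.0, 30.0, 15.0], [438.0, -13.0, 34.0], [443.0, -12.0, 40.0], [441.0, -8.0, 35.0], [445.0, -7.0, 41.0], [444.0, -4.0, 38.0], [443.0, -1.0, 35.0], [425.0, -27.0, 14.0], [429.0, -14.0, 15.0], [438.0, -13.0, 28.0], [437.0, -10.0, 26.0], [442.0, -9.0, 33.0], [441.0, -6.0, 30.0], [442.0, -3.0, 31.0], [442.0, -0.0, 29.0], [438.0, -13.0, 24.0]]
[ 0.44435674 -0.01220171  0.01017797]
```

```bash
python3 -m inch '[[0,0,0,0,0],[0,0,0,0,0],[0,0,0,0,0],[0,0,0,0,0]]'
python3 -m inch '[[0,0,0.4,0,0],[0,0,0.4,0,0],[0,0,0,0,0],[0,0,0,0,0]]'
python3 - <<'E'
from fit import *
s=snap('wrist','w6.png');W=cloud(s);print(circ(W,(.435,-.006),.05,.004,.05))
P=W.reshape(-1,3);m=(np.hypot(*(P[:,:2]-(.42,-.006)).T)<.02)&(P[:,2]<.05);print(np.median(P[m],0))
cv2.imwrite('pics/w6c.png',cv2.resize(s['pixels'][130:330,130:390,::-1],None,fx=2.5,fy=2.5))
E
```

```text
clock: 29.0
tool_pos: [0.4344, -0.0062, 0.0386]
eef_rot: [0.216, 0.976, -0.001, -0.0]
contact_force: [-0.0, 1.1, -0.6]
opening: 0.002
clock: 29.4
tool_pos: [0.4346, -0.0062, 0.0586]
eef_rot: [0.216, 0.976, -0.0, -0.0]
contact_force: [-0.3, 1.0, -0.8]
opening: 0.004
[ 4.33800e-01 -5.90000e-03  4.10405e+01  6.59700e+03  1.02000e-02]
[ 0.42157704 -0.00471011  0.01043125]
```

View pics/w6c.png

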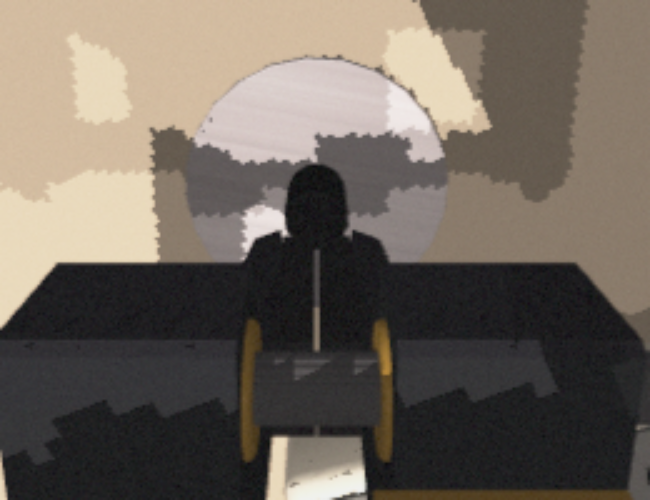

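```bash
python3 - <<'E'
from fit import *
s=snap('scene');S=cloud(s)
P=S.reshape(-1,3);m=(abs(P[:,0]-.44)<.02)&(abs(P[:,1]+.006)<.012)&(P[:,2]<.12)&(P[:,2]>.02)
Q=P[m];print((Q[np.argsort(Q[:,2])]*1000).round().astype(int)[::3].tolist())
cv2.imwrite('pics/s6.png',cv2.resize(s['pixels'][110:190,200:290,::-1],None,fx=6,fy=6,interpolation=cv2.INTER_NEAREST))
E
```

```text
[[444, -9, 21], [442, -9, 23], [443, -12, 25], [442, -12, 28], [443, -4, 32], [434, -15, 33], [439, -13, 34], [430, 0, 36], [434, -1, 36], [429, -8, 37], [430, -5, 37], [435, -12, 38], [441, -3, 39], [439, -13, 40], [441, -8, 40], [440, 0, 41], [435, -9, 42], [446, -6, 71], [444, -6, 73], [449, 1, 74], [440, -16, 76], [450, 1, 79], [445, -6, 80], [450, -2, 80], [444, -6, 82], [440, -10, 83], [443, -14, 85], [444, -3, 87], [445, -6, 89], [452, 3, 91], [449, -2, 93], [438, -17, 93], [450, 1, 94], [452, 3, 95], [444, -6, 96], [449, -2, 98], [448, 1, 99], [448, -1, 100], [439, -12, 102], [441, -15, 105], [442, -13, 109], [427, -3, 112], [442, -10, 113], [441, -15, 113], [426, -6, 116], [431, -7, 118], [430, -12, 119]]
```

View pics/s6.png

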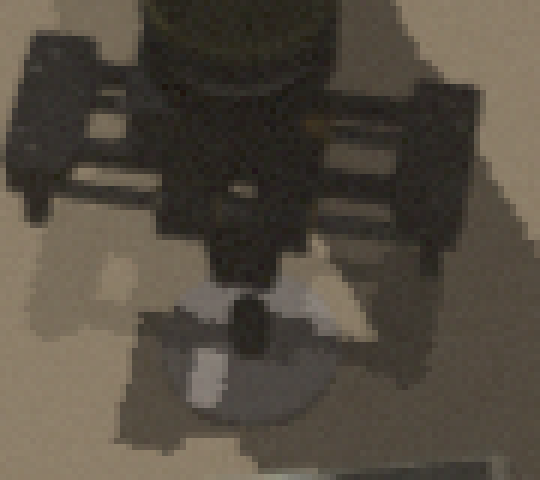

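The fingertips are at about z=0.07, while the reported TCP minus tips_ahead gives 0.04. The shut tips stand about 30 mm higher than that nominal value, which may depend on the opening. I measure the tips at other openings.

```bash
python3 -m inch '[[0,0,1,0,20],[0,0,0.6,0,20],[0,0,0,0,30],[0,0,0,0,30],[0,0,0,0,30]]'
cat > tip.py <<'E'
from fit import *
st=r.get_state();t=st['tool_pos'];P=cloud(snap('scene')).reshape(-1,3)
d=P[:,:2]-t[:2];a=d@np.array([.42,.907]);b=d@np.array([.907,-.42])
m=(abs(a)<.065)&(abs(b)<.016)&(P[:,2]>.048)&(P[:,2]<t[2]+.06)
o=np.argsort(P[m][:,2]);print('TCP',t.round(4),st['opening'],'tips (along jaw, across, z-TCP) mm',(np.c_[a[m],b[m],P[m][:,2]-t[2]][o][:12]*1000).round().astype(int).tolist())
E
python3 tip.py
python3 -m inch '[[0,0,0,0,60],[0,0,0,0,60],[0,0,0,0,60],[0,0,0,0,60],[0,0,0,0,60]]'; python3 tip.py
python3 -m inch '[[0,0,0,0,88],[0,0,0,0,88],[0,0,0,0,88],[0,0,0,0,88],[0,0,0,0,88]]'; python3 tip.py
```

```text
clock: 30.0
tool_pos: [0.434, -0.0063, 0.0978]
eef_rot: [0.216, 0.976, -0.001, -0.001]
contact_force: [-0.2, -0.2, -0.1]
opening: 0.342
TCP [ 0.434  -0.0063  0.0978] 0.3421494229953581 tips (along jaw, across, z-TCP) mm [[-15, -3, 9], [-16, 8, 11], [18, 9, 11], [-20, 10, 12], [26, 9, 13], [-23, 11, 14], [21, 11, 15], [-18, 8, 15], [-21, 9, 15], [-15, -2, 15], [23, 11, 15], [15, 9, 15]]
clock: 30.55
tool_pos: [0.4344, -0.0062, 0.0986]
eef_rot: [0.216, 0.976, -0.001, -0.0]
contact_force: [-0.4, -0.9, 0.2]
opening: 0.678
TCP [ 0.4344 -0.0062  0.0986] 0.6779173747123113 tips (along jaw, across, z-TCP) mm [[30, 8, 12], [-30, -1, 12], [-39, 10, 12], [-36, 9, 12], [-30, 3, 13], [36, 8, 13], [38, 11, 13], [-41, 9, 14], [33, 10, 15], [-34, 8, 16], [41, 12, 16], [-31, 11, 16]]
clock: 31.1
tool_pos: [0.4344, -0.0062, 0.0986]
eef_rot: [0.216, 0.976, -0.001, -0.0]
contact_force: [0.1, 0.1, 0.5]
opening: 0.997
TCP [ 0.4344 -0.0062  0.0986] 0.9971306200857758 tips (along jaw, across, z-TCP) mm [[-50, 7, 10], [-44, 8, 13], [46, 9, 13], [-52, 6, 13], [-47, 9, 13], [-52, 10, 14], [54, 12, 14], [-57, 8, 14], [51, 10, 15], [49, 11, 15], [56, 9, 16], [51, 8, 17]]
```

The tips stand 12 mm above the reported TCP at every opening, so the reported z reads about 31 mm low. I use the measured value: knob tips at about 0.018 means a reported z of about 0.006.

```bash
python3 -m inch '[[0.02,0,-0.6,0,44],[0,0,-1,0,44],[0,0,-1,0,44],[0,0,-0.4,0,44],[0,0,-0.2,0,44]]' 20
python3 -m inch '[[0,0,-0.2,0,44],[0,0,-0.2,0,44],[0,0,-0.1,0,44],[0,0,0,0,44]]'
python3 -m inch '[[0,0,0,0,30],[0,0,0,0,24],[0,0,0,0,10],[0,0,0,0,10],[0,0,0,0,10]]'
python3 -m inch '[[0,0,0,0,10],[0,0,0,0,10],[0,0,0,0,10]]'
```

```text
clock: 31.65
tool_pos: [0.436, -0.0064, 0.0237]
eef_rot: [0.215, 0.977, -0.002, -0.002]
contact_force: [0.1, -0.5, -0.0]
opening: 0.568
clock: 32.05
tool_pos: [0.4361, -0.0066, 0.0126]
eef_rot: [0.216, 0.976, -0.001, -0.002]
contact_force: [0.9, -0.0, 0.0]
opening: 0.5
clock: 32.55
tool_pos: [0.4364, -0.0066, 0.013]
eef_rot: [0.216, 0.976, -0.001, -0.002]
contact_force: [-0.5, -1.0, 1.6]
opening: 0.193
clock: 32.85
tool_pos: [0.4363, -0.0067, 0.0129]
eef_rot: [0.216, 0.976, -0.001, -0.002]
contact_force: [-0.2, -0.5, 2.2]
opening: 0.193
```

```bash
python3 -m inch '[[0,0,0.5,0,10],[0,0,0.8,0,10],[0,0,1,0,10],[0,0,1,0,10],[0,0,1,0,10]]'
python3 -m inch '[[0,0,1,0,10],[0,0,1,0,10],[0,0,1,0,10],[0,0,0.9,0,10],[0,0,0.5,0,10]]'
python3 -m inch '[[0,0,0,0,10],[0,0,0,0,10],[0,0,0,0,10]]'
python3 - <<'E'
from fit import *
s=snap('wrist','w7.png');W=cloud(s);S=cloud(snap('scene'));t=r.get_state()['tool_pos'];print(t)
for X in (W,S):
  P=X.reshape(-1,3);m=(np.hypot(*(P[:,:2]-t[:2]).T)<.045)&(P[:,2]>t[2]-.02)&(P[:,2]<t[2]+.006);Q=P[m]
  print(len(Q),circ(X,t[:2],.05,t[2]-.02,t[2]+.006)); A=np.c_[Q[:,:2],np.ones(len(Q))]; print(np.linalg.lstsq(A,Q[:,2],rcond=None)[0])
  print(circ(X,(.5197,.3865),.045,.16,.175))
E
```

```text
clock: 33.35
tool_pos: [0.4354, -0.0071, 0.116]
eef_rot: [0.216, 0.976, -0.002, -0.003]
contact_force: [0.9, 0.8, -0.0]
opening: 0.196
clock: 33.85
tool_pos: [0.4361, -0.007, 0.2265]
eef_rot: [0.216, 0.976, -0.002, -0.002]
contact_force: [-0.6, 0.2, -0.8]
opening: 0.192
clock: 34.15
tool_pos: [0.4352, -0.0074, 0.2242]
eef_rot: [0.216, 0.976, -0.003, -0.003]
contact_force: [-0.4, 0.0, -1.7]
opening: 0.193
[ 0.43531518 -0.00714313  0.22430968]
7504 [ 4.3240e-01 -6.2000e-03  4.0751e+01  7.5040e+03  2.2150e-01]
[-0.00148802 -0.00900201  0.22218414]
None
537 [ 4.34900e-01 -6.50000e-03  4.14909e+01  5.37000e+02  2.22000e-01]
[-0.01069131 -0.00339314  0.22674643]
[5.22000e-01 3.88000e-01 3.39171e+01 1.67000e+02 1.65600e-01]
```

View pics/w7.png

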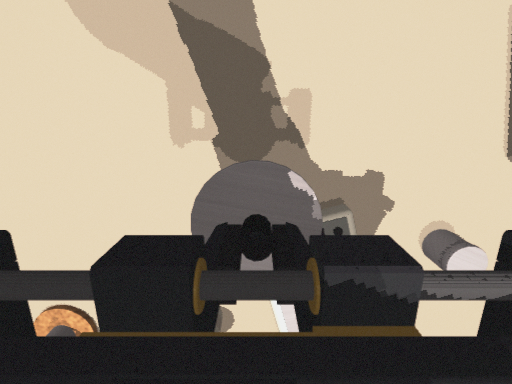

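The cover is held level, with the disc top at z=0.222. I carry it over to the large beaker.

```bash
python3 -m inch '[[0.1,0.5,0,0,10],[0.2,0.9,0,0,10],[0.2,1,0,0,10],[0.2,1,0,0,10],[0.2,1,0,0,10]]'
python3 -m inch '[[0.2,1,0,0,10],[0.2,1,0,0,10],[0.2,1,0,0,10],[0.2,1,0,0,10],[0.2,1,0,0,10]]'
python3 -m inch '[[0.2,1,0,0,10],[0.2,1,0,0,10],[0.3,1,0,0,10],[0.3,1,0,0,10],[0.3,1,0,0,10]]'
python3 -m inch '[[0.3,0.9,0,0,10],[0.1,0.4,0,0,10],[0,0,0,0,10],[0,0,0,0,10],[0,0,0,0,10]]'
cat > cv.py <<'E'
from fit import *
s=snap('wrist','w8.png');W=cloud(s);S=cloud(snap('scene'));t=r.get_state()['tool_pos'];print(t)
for X in (W,S): 
  c=circ(X,t[:2],.05,t[2]-.02,t[2]+.006);print('cover',c)
  print('beaker',circ(X,(.5197,.3865),.038,.145,.172),circ(X,(.5197,.3865),.045,.1,.172))
E
python3 cv.py
```

```text
clock: 34.75
tool_pos: [0.4582, 0.1038, 0.2245]
eef_rot: [0.216, 0.976, -0.003, -0.003]
contact_force: [-0.7, -0.4, -1.4]
opening: 0.194
clock: 35.25
tool_pos: [0.4831, 0.2288, 0.2242]
eef_rot: [0.215, 0.976, -0.003, -0.003]
contact_force: [0.0, -0.2, -0.9]
opening: 0.197
clock: 35.75
tool_pos: [0.5157, 0.3537, 0.224]
eef_rot: [0.215, 0.977, -0.003, -0.003]
contact_force: [0.8, -0.6, -0.5]
opening: 0.197
clock: 36.25
tool_pos: [0.526, 0.3837, 0.2249]
eef_rot: [0.216, 0.976, -0.003, -0.002]
contact_force: [0.2, -0.3, -0.7]
opening: 0.196
[0.52614644 0.38404267 0.22517266]
cover [5.22700e-01 3.84900e-01 4.08188e+01 7.49900e+03 2.22000e-01]
beaker [5.01600e-01 3.96500e-01 2.46874e+01 3.54000e+02 1.66100e-01] [5.02900e-01 3.96600e-01 2.57697e+01 6.11000e+02 1.51700e-01]
cover [5.25000e-01 3.83800e-01 4.29962e+01 5.36000e+02 2.22600e-01]
beaker [5.2180e-01 3.8560e-01 3.2734e+01 2.2100e+02 1.5950e-01] [5.21800e-01 3.87500e-01 3.45778e+01 6.60000e+02 1.33000e-01]
```

View pics/w8.png

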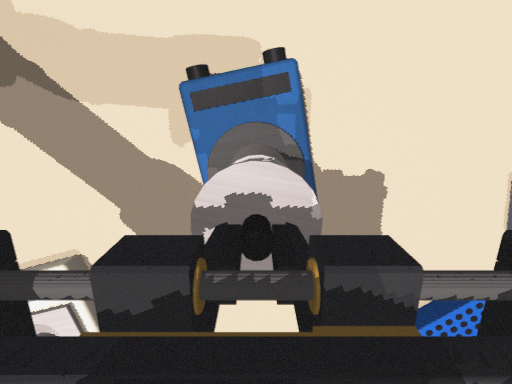

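The cover is about 4 mm off the beaker axis. I correct that and lower it.

```bash
python3 -m inch '[[-0.17,0.08,0,0,10],[0,0,-0.5,0,10],[0,0,-0.6,0,10],[0,0,-0.4,0,10],[0,0,-0.2,0,10]]'
python3 -m inch '[[0,0,-0.15,0,10],[0,0,0,0,10],[0,0,0,0,10]]'
python3 -m inch '[[0,0,-0.06,0,10],[0,0,0,0,10],[0,0,0,0,10]]'
```

```text
clock: 36.85
tool_pos: [0.521, 0.3864, 0.1804]
eef_rot: [0.216, 0.976, -0.004, -0.003]
contact_force: [-0.2, -0.7, -0.2]
opening: 0.193
clock: 37.15
tool_pos: [0.5218, 0.3877, 0.1791]
eef_rot: [0.216, 0.976, -0.002, -0.002]
contact_force: [-0.6, 0.5, -1.0]
opening: 0.191
clock: 37.45
tool_pos: [0.5217, 0.3875, 0.1776]
eef_rot: [0.216, 0.976, -0.002, -0.002]
contact_force: [0.9, 0.3, -0.4]
opening: 0.188
```

```bash
python3 -m inch '[[0,0,-0.08,0,10],[0,0,0,0,10],[0,0,0,0,10]]'
python3 -m inch '[[0,0,-0.05,0,10],[0,0,0,0,10],[0,0,0,0,10]]'
python3 -m inch '[[0,0,-0.04,0,10],[0,0,0,0,10],[0,0,0,0,10]]'
```

```text
clock: 37.75
tool_pos: [0.5216, 0.3873, 0.1753]
eef_rot: [0.216, 0.976, -0.002, -0.002]
contact_force: [-0.4, 0.0, -0.6]
opening: 0.191
clock: 38.05
tool_pos: [0.5217, 0.3875, 0.1742]
eef_rot: [0.216, 0.976, -0.002, -0.002]
contact_force: [-0.7, 0.6, -0.0]
opening: 0.199
clock: 38.35
tool_pos: [0.5218, 0.3878, 0.174]
eef_rot: [0.216, 0.976, -0.002, -0.002]
contact_force: [-1.4, -0.7, 5.1]
opening: 0.193
```

Contact is at the expected height. I release, rise and move away.

```bash
python3 -m inch '[[0,0,0.04,0,20],[0,0,0,0,26],[0,0,0,0,40],[0,0,0,0,50],[0,0,0,0,50]]'
python3 -m inch '[[0,0,0.3,0,50],[0,0,0.8,0,50],[0,0,1,0,50],[0,0,1,0,50],[0,0,0.5,0,50]]'
python3 -m inch '[[-0.4,-1,0,0,50],[-0.4,-1,0,0,50],[-0.4,-1,0,0,50],[-0.4,-1,0,0,50],[-0.4,-1,0,0,50]]'
python3 -m inch '[[0,0,0,0,50],[0,0,0,0,50],[0,0,0,0,50],[0,0,0,0,50]]'
python3 - <<'E'
from fit import *
s=snap('scene','s9.png');S=cloud(s);T=cloud(snap('top'));W=cloud(snap('wrist'))
for n,X in(('s',S),('t',T),('w',W)):
  print(n,'disc',circ(X,(.52,.3865),.05,.165,.177),'knob',circ(X,(.52,.3865),.02,.19,.21),'large body',circ(X,(.52,.3865),.045,.09,.16))
  print(' med',circ(X,(.632,-.0035),.035,.113,.13),'small',circ(X,(.5525,-.4055),.03,.056,.07),'jar',circ(X,(.6228,-.1815),.04,.064,.08),'tin',circ(X,(.655,.1876),.04,.055,.07))
  P=X.reshape(-1,3);m=(np.hypot(*(P[:,:2]-(.52,.3865)).T)<.045)&(P[:,2]>.16)&(P[:,2]<.18);Q=P[m]
  if len(Q)>20: print(' disc slope',np.linalg.lstsq(np.c_[Q[:,:2],np.ones(len(Q))],Q[:,2],rcond=None)[0])
cv2.imwrite('pics/s9c.png',np.hstack([cv2.resize(s['pixels'][80:220,60:260,::-1] if 0 else s['pixels'][80:280,320:450,::-1],(390,600)),cv2.resize(s['pixels'][140:270,80:350,::-1],(400,193)) if 0 else cv2.copyMakeBorder(cv2.resize(s['pixels'][140:270,70:350,::-1],(400,186)),0,414,0,0,0)]))
E
```

```text
clock: 38.85
tool_pos: [0.5216, 0.3874, 0.1739]
eef_rot: [0.216, 0.976, -0.002, -0.002]
contact_force: [-0.1, 0.6, 0.2]
opening: 0.542
clock: 39.35
tool_pos: [0.5221, 0.3885, 0.267]
eef_rot: [0.216, 0.976, -0.001, -0.001]
contact_force: [-0.2, 0.2, 0.5]
opening: 0.563
clock: 39.85
tool_pos: [0.4711, 0.2612, 0.264]
eef_rot: [0.216, 0.976, -0.002, -0.002]
contact_force: [-0.1, -0.1, -0.7]
opening: 0.568
clock: 40.25
tool_pos: [0.4718, 0.2637, 0.2641]
eef_rot: [0.215, 0.977, -0.002, -0.002]
contact_force: [-0.5, -0.5, 0.1]
opening: 0.565
s disc [5.19800e-01 3.88400e-01 4.22809e+01 6.38000e+02 1.71500e-01] knob [ 0.5205  0.388   9.7154 50.      0.1981] large body [5.226e-01 3.845e-01 3.180e+01 4.060e+02 1.240e-01]
 med [ 6.32200e-01 -2.70000e-03  2.72375e+01  1.29000e+02  1.19200e-01] small [ 5.52400e-01 -4.06000e-01  2.05662e+01  8.80000e+01  6.17000e-02] jar [ 6.22600e-01 -1.81300e-01  2.68027e+01  3.48000e+02  7.05000e-02] tin [6.55900e-01 1.87400e-01 2.70501e+01 3.21000e+02 6.05000e-02]
 disc slope [ 0.00025646 -0.00536346  0.17347452]
t disc [  0.5476   0.3758  28.3902 136.       0.1721] knob None large body [ 0.5371  0.366  18.404  58.      0.1132]
 med [ 6.33300e-01 -3.90000e-03  2.62825e+01  9.90000e+01  1.20400e-01] small [ 5.53700e-01 -4.05400e-01  2.05182e+01  7.90000e+01  6.18000e-02] jar [ 6.23100e-01 -1.81400e-01  2.64438e+01  3.60000e+02  7.10000e-02] tin [6.55700e-01 1.86800e-01 2.66842e+01 3.48000e+02 6.12000e-02]
 disc slope [ 0.01733242 -0.00813068  0.16577542]
w disc [5.20300e-01 3.88200e-01 4.20241e+01 5.46900e+03 1.71100e-01] knob [5.1910e-01 3.8810e-01 9.4367e+00 4.4800e+02 1.9870e-01] large body [5.11900e-01 3.80700e-01 3.04218e+01 8.99000e+02 1.20000e-01]
 med None small None jar None tin [6.58400e-01 1.86100e-01 2.49854e+01 3.17000e+02 6.01000e-02]
 disc slope [0.00093479 0.00044898 0.17051548]
```

View pics/s9c.png

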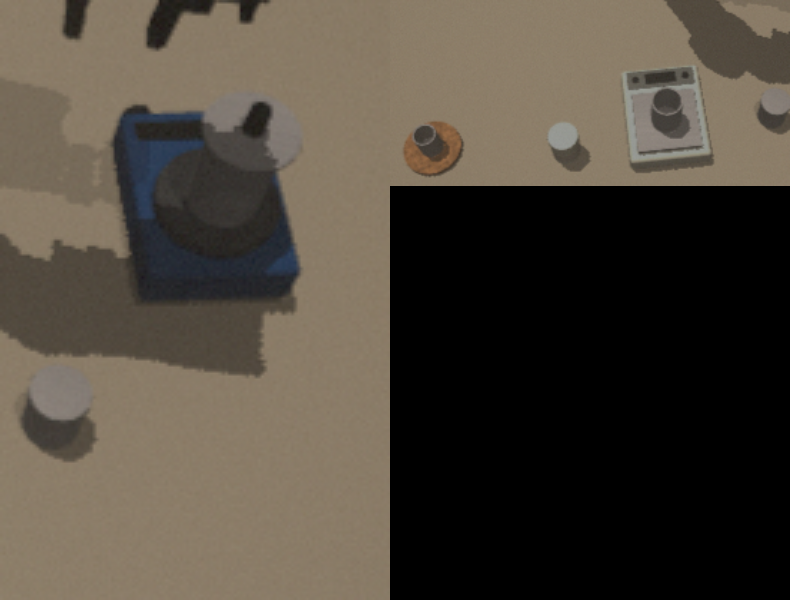

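The cover (253,130) sits level on the large beaker, with the disc top at 0.171 as expected. Everything is in place, so I hand the job in.

```bash
python3 -c "
from plant import r
print(r.get_state()['clock'],r.finish_job())"
```

```text
the job is handed in; nothing more can be done
40.4 None
```

I put all three beakers on their stations, then the cover on the large beaker, and handed the job in at 40.4 s; no verdict was reported.

**Last checks:**

| Item | Result | Allowed |
|---|---|---|
| Large beaker | about 2.5 mm from centre of the hotplate plate | 15 mm |
| Medium beaker | about 1 mm from centre of the balance pan | 15 mm |
| Small beaker | about 1 mm from centre of the mat | 15 mm |
| Cover height | disc top at 0.171 m, as expected | within 4 mm |
| Cover offset | about 2 mm from the beaker's axis | 12 mm |
| Cover tilt | slope under 0.006 rad | 0.08 rad |
| Jar and tin | unmoved within the measuring error | 20 mm |

- **Large beaker:** the hotplate offset was measured before the cover went on. Afterwards the cover hides the rim, so it could not be measured directly. The cover's position and height suggest it had not moved.
- **Top camera:** at the final check the arm partly blocked its view of the cover. Its cover readings were unusable, so I relied on the scene and wrist cameras for the cover.

**What disagreed:**
- **Missed grasp:** the first try at the cover's knob closed on nothing. The cameras showed the fingertips about 31 mm higher than the reported tool height and `r.tips_ahead` imply. I used the measured height and the second grip held.
- **Shallow beaker grips:** because of that same offset, the beakers were probably held closer to the rim than I intended, but none slipped.

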